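# Touch off the vial block and set the alignment pin

### The arm

A 6-joint arm with a two-finger parallel gripper is mounted at the origin on the work surface. World frame = base frame: x ahead of the robot, y to its left, z up, the work surface at z = 0. Lengths are in mm, angles in rad, forces in N, time in s.
With the tool pointing down it reaches from about 400 to 925 mm from the base axis. Payload 12.5 kg.
Tool frame: the origin (TCP) lies at the very end of the fingers, on their centre line; the grasp point (between the pads) lies 19 mm behind it; z points along the fingers, y is the line along which they close (so a half turn about z gives the same grasp; the last joint's range is limited). The gripper opens to 95 mm and grips with 3 to 60 N. Pads are 20 mm wide; open, the fingers measure 119 mm over their backs; the gripper's body (75 mm by 180 mm) begins 59 mm behind the grasp point.
Start: joints at [-0.106, 0.491, 1.559, -0, 1.092, -0.106], TCP at [625.017, 0.021, 214.661] pointing down, gripper open.
Joint ranges: [-3.1, 3.1], [-0.84, 2.19], [0.05, 2.79], [-1.13, 4.28], [0.06, 2.93], [-2.69, 2.69]. Speed limits (rad/s): [2.22, 2.22, 2.79, 3.14, 3.14, 3.14].

### API

Orientations are given as [roll, pitch, yaw] about the fixed x, y, z axes, in that order (R = Rz(yaw) Ry(pitch) Rx(roll)).
In Python, from cell import state, read_camera, camera_info, job_done gives the robot as it stands.
- The arm moves only by the shell command python3 -m handwheel 'ROWS'. ROWS is a JSON list of rows, 1 to 5 of them, each an object with the fields sx, sy, sz (the shift in parts of the range, where 1.0 means 300 mm), twist (a turn about the tool's z in a scale on which 1.0 is pi rad), jaw (the opening from 0.0 (shut) to 1.0 (fully open)); a field left out counts as zero (the opening has to be given); each row is the pose to reach, as a shift and turn from the pose commanded when the command began, along the tool's axes at that moment; what a row does not reach only later rows make up. A row lasts 1/12 s, in which the tool goes at most 41.7 mm and 0.125 rad, less where a joint would pass 70% of its speed; a pose out of reach is approached as far as the arm can. The fingers move at their own pace and stop on an object; the grip force is fixed at half the most. Time passes only in rows, so rows that do not move let the fingers close. It prints the time, the measured TCP pose, the force, the opening and the grip force at its end. Shift and turn numbers lie between -1 and 1, and a call with a number outside is refused. Input that does not fit is refused with a message, and nothing moves.
- state(): the state, without advancing time (a new reading comes with each control period).
- read_camera(name): name is "scene" or "side" or "wrist"; returns (picture, depth): 480x640x3 uint8, red, green, blue; 480x640 float32, mm along the optical axis (not along the pixel's ray), 0 where there is no reading.
- camera_info(name): a dict with "vertical_fov" (degrees; the focal length in pixels is half the picture's height over the tangent of half this angle, whatever the lens; pixels are square), "cx", "cy" (the principal point, pixels), "origin" and "attitude" of the camera in the world. Camera axes: x right, y down, z forward; pixel columns grow to the right and rows downward; lengths in mm; the calibration is good to about 2 mm. A picture is of the moment at which its call begins: read the wrist's pose just before it. camera_info takes no time and is no camera call; for the wrist camera it gives the pose at the moment of the call.
- job_done(): hands the job in; it is judged then, once.
The state is a dict: "t": time; "joints": joint angles; "qvel": joint speeds; "tau": joint torques, N m; "eef_pos": TCP position; "tcp_rot": TCP orientation; "ft_force": force on the tool from outside, world axes, zero at the start; "moment": the same for the moment, N m; "opening": opening from 0.0 (shut) to 1.0 (fully open); "grip_force": force on a finger pad.
Only numpy, scipy, OpenCV 4.12 (cv2) and the standard library are available. Lean on these libraries where they do the work, as an engineer would, in place of code of your own. Each camera call takes 0.05 s, during which the arm holds its last target. There are 200 camera calls.

### The job

The aluminium vial block sits slightly off its place in the steel sampler tray, so find it by touch before setting the alignment pin. Take the square-headed pin out of its stand and rest its shank, upright and with light steady pressure for about half a second each time, against the block's side wall: first on the long side facing the robot near the end on the robot's left, then on that same side near the end on the robot's right, then on the middle of the right-hand short end. Then lower the pin gently fully home in the block's open bore, let go, and leave everything else where it is; never press the pin hard against block or tray (stay well below 25 N).

Things in the scene. Friction and masses are not known exactly. Their poses are not given: they have to be found in the camera images.
- tray: Flat steel tray, 160 (x) by 220 (y) mm, fixed; floor 4 mm thick, rim 8 mm high and 4 mm thick. Origin: centre of its underside, on the bench (z = 0); x away from the robot, y to the robot's left, turned up to 0.4 rad. On it, counted as part of it and stuck fast, stands the rectangular aluminium vial block, 70 (x) by 130 (y) by 40 mm high: top 44 mm above the bench.
- block_place (a point): Where the block's underside centre SHOULD be: tray centre, 4 mm above the bench, axes as the tray's. The real block is off by up to 10 mm in x and in y and turned up to 0.07 rad relative to the tray; no reading shows this, find it by touch. Eight black-capped vials rise 12 mm above its top on its left and middle.
- bore_place (a point): Where the bore's mouth WOULD be were the block in its place. The bore is the block's only open hole: round, 13.5 mm wide, vertical, 25 mm deep, closed at the bottom, 1.5 mm chamfer. Its axis is 25 mm behind the long side facing the robot (-x) and 25 mm in from the right-hand (-y) short end: (-10, -40) mm from the block's centre in the block's own axes.
- pin: Loose alignment pin, about 0.1 kg, 83 mm tall, upright in the stand: round steel shank 12 mm in diameter, 55 mm long (foot chamfered over 2.5 mm), under a square head 22 by 22 by 28 mm to grip. Rigid. Origin: centre of the foot's end; z up along it; x, y square to the head's faces. Fully home in the bore its foot is 19 mm above the bench, the head's underside 30 mm above the block.
- pin_tip (a point): The centre of the end of the pin's foot (the same point as the pin's origin).
- stand: Grey plastic stand, 60 (x) by 120 (y) by 40 mm high, fixed. Origin at the centre of its underside. Two round holes 30 mm deep: the pin stands in the one at y = -30 mm (14 mm wide), the plug in the one at y = +30 mm (22 mm wide). The tops of the holes are 40 mm, their floors 10 mm above the bench.
- plug: Bystander: round steel plug in the stand's other hole, head 28 mm in diameter and 10 mm thick lying 2 mm above the stand's top; 42 mm long in all; origin at its lower end. Leave it.
- bottle: Bystander: clear bottle with blue cap, 70 mm in diameter, 150 mm tall; origin under its centre.
- amber_jar: Bystander: brown jar, 56 mm in diameter, 90 mm tall; origin under its centre.
- beaker: Bystander: glass cup, 70 mm in diameter, 85 mm tall; origin under its centre.
- vial: Bystander: small loose brown vial with white cap, 22 mm in diameter, 40 mm tall, standing between tray and stand; origin under its centre.
- spanner: Bystander: spanner lying flat, 150 mm long along its x axis; origin at its middle.
- cap_box: Bystander: open white box, 90 by 120 by 40 mm; origin under its centre.

How it is judged:
By the outcome, as a careful person would: the job done as asked, in the order asked, and still so for the second after the job is handed in, with the robot touching nothing.
It also fails if it takes over 70 s, if anything falls off the work surface, if the arm or the gripper's body presses on something with over 40 N, if the wrist force passes 120 N, or if a joint passes its speed limit or range.

## Working session

There is one attempt and no reset: what is moved stays moved. The work goes in short steps, Python scripts to look and compute and a shell command to move; the robot and the scene stay as the last step left them, time stands still between calls to the robot, and variables do not carry over. Pictures are saved under pics/ and viewed, at most 10 in all, crops included, and the job is handed in when it is done.

```bash
mkdir -p pics; ls
cat > h.py <<'E'
import numpy as np, cv2
from scipy.spatial.transform import Rotation as R
from cell import state, read_camera, camera_info, job_done
def cam(n):
    i=camera_info(n); f=240/np.tan(np.radians(i["vertical_fov"])/2); return i,f
def att(a):
    a=np.array(a,float)
    return a if a.shape==(3,3) else R.from_euler('xyz',a).as_matrix()
def ray(i,f,u,v):
    A=att(i["attitude"]); d=A@np.array([(u-i["cx"])/f,(v-i["cy"])/f,1]); return np.array(i["origin"]),d
def onz(i,f,u,v,z):
    o,d=ray(i,f,u,v); return o+d*(z-o[2])/d[2]
def dep(i,f,D,u,v):
    o,d=ray(i,f,u,v); return o+d*D[int(v),int(u)]
E
python3 - <<'E'
from h import *
for n in ["scene","side","wrist"]:
    print(n,camera_info(n)); p,d=read_camera(n); cv2.imwrite(f"pics/{n}0.png",p[:,:,::-1]); np.save(n+"0.npy",d)
print(state())
E
```

```text
pics
scene {'vertical_fov': 51.50039235683603, 'cx': 321.22461930408826, 'cy': 237.67113852797743, 'origin': array([1090.85858416, -433.50225852, 1037.81571993]), 'attitude': array([-2.56813958, -0.01180695,  0.86695297])}
side {'vertical_fov': 56.957438392154025, 'cx': 320.0476349640718, 'cy': 237.77408746885067, 'origin': array([478.15211631, 790.04510812, 690.60906243]), 'attitude': array([-2.24294109, -0.01080278, -3.00369779])}
wrist {'vertical_fov': 59.4582843967716, 'cx': 310.0966788644273, 'cy': 242.9633408271025, 'origin': array([624.24557794,  81.91333894, 383.99077454]), 'attitude': array([ 2.85170529e+00,  6.54714118e-04, -5.84155536e-04])}
{'t': 0.15, 'joints': array([-1.05594699e-01,  4.91438125e-01,  1.55929799e+00, -5.24159434e-06,
        1.09168628e+00, -1.05621789e-01]), 'qvel': array([ 0.00120679, -0.00208859,  0.00049394,  0.00247524,  0.00155033,
       -0.0014095 ]), 'tau': array([ 3.16444048e-04, -6.12899423e+01, -2.58276522e+01,  6.91918633e-02,
        4.73701756e-02, -5.07232733e-05]), 'eef_pos': array([6.24832721e+02, 4.24943234e-02, 2.14189353e+02]), 'tcp_rot': array([-3.14076704e+00, -8.28525423e-05,  1.57082580e+00]), 'ft_force': array([ 0.6935586 ,  0.31509147, -0.11706928]), 'moment': array([-0.02578395,  0.02730732,  0.01109111]), 'grip_force': 0.0, 'opening': 1.002044892727243}
```

View pics/scene0.png

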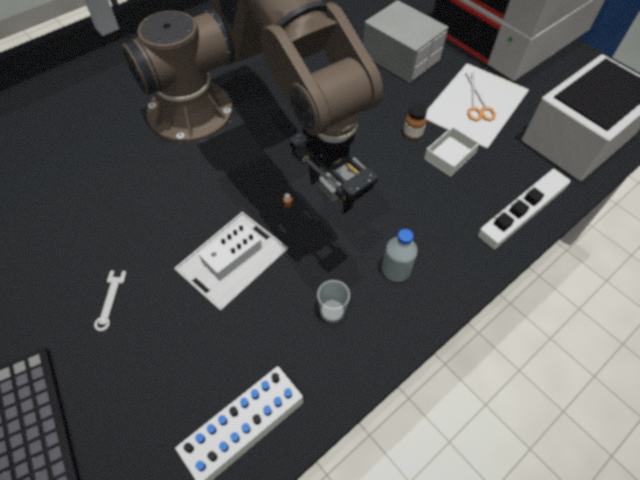

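View pics/side0.png

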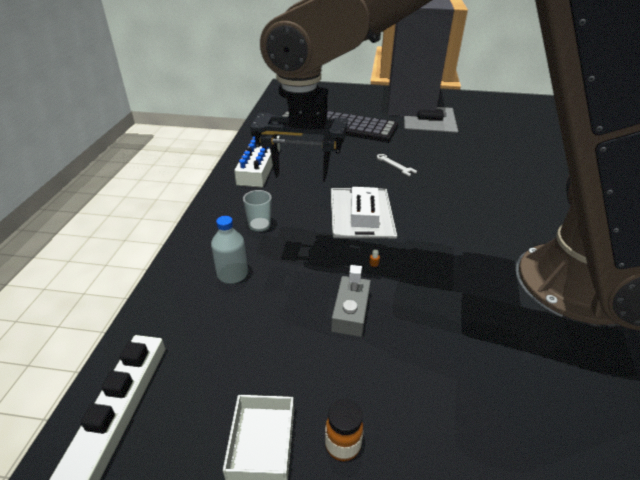

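View pics/wrist0.png

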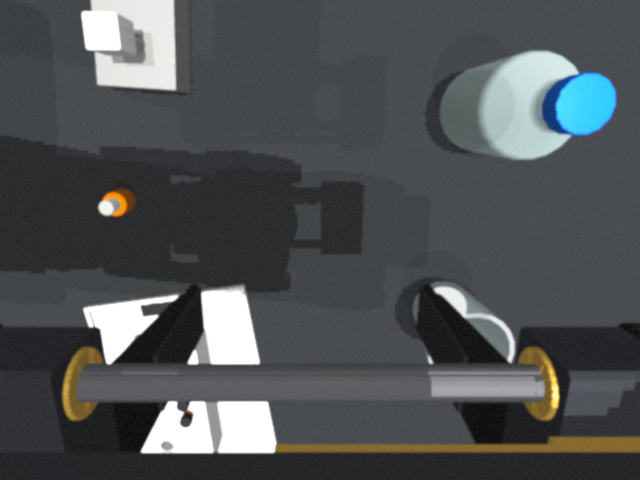

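The scene view shows the tray near (230,258). The side view shows the pin head at (355,272) and the tray at (362,212). The wrist view shows the pin head at (102,31), with its stand cut off at the top, and the tray at the lower left.

Run:
```python
from h import *
W=cam("wrist");D=np.load("wrist0.npy");S=cam("side");DS=np.load("side0.npy");C=cam("scene");DC=np.load("scene0.npy")
for u,v in [(102,31),(97,87),(175,92),(150,70),(88,308),(244,288),(107,206),(185,420),(275,430)]: print("w",u,v,dep(*W,D,u,v).round(1))
for u,v in [(355,272),(350,308),(365,192),(350,285),(375,256),(332,190),(387,189),(396,236),(334,236)]: print("s",u,v,dep(*S,DS,u,v).round(1))
for u,v in [(243,213),(287,248),(222,305),(176,267),(213,255),(287,200)]: print("c",u,v,dep(*C,DC,u,v).round(1))
```

```text
w 102 31 [493.  134.3  92.1]
w 97 87 [441.4 107.2   0.7]
w 175 92 [507.4 103.2  -1.1]
w 150 70 [502.4 116.7  40.3]
w 88 308 [406.  -97.1   7.1]
w 244 288 [560.1 -75.9   7.3]
w 107 206 [455.   11.5  40.1]
w 185 420 [ 507.4 -188.    56.1]
w 275 430 [ 585.1 -248.5   -1.4]
s 355 272 [491.6 142.7  93.1]
s 350 308 [494.3 202.6  53.2]
s 365 192 [ 490.  -226.5   46.8]
s 350 285 [500.1 125.7  39.4]
s 375 256 [451.9  14.5  30.4]
s 332 190 [ 584.8 -281.1    9.7]
s 387 189 [ 428.2 -329.    -1.4]
s 396 236 [402.1 -97.2   7.4]
s 334 236 [555.9 -78.8   3.4]
c 243 213 [408.2 -98.4   9.3]
c 287 248 [558.  -74.8   2.1]
c 222 305 [ 584.9 -282.8    5.9]
c 176 267 [ 435.4 -310.9    9.7]
c 213 255 [ 476.4 -229.9   30.5]
c 287 200 [459.1   4.5  28.4]
```

The rows are not in the units I measure in: shifts go in shares of 300 mm and turns go in shares of pi rad. I convert before sending: 137 mm / 300 = 0.4567, -132 mm / 300 = -0.44.

```bash
python3 -m handwheel '[{"sx":0.11,"sy":-0.11,"jaw":1},{"sx":0.22,"sy":-0.22,"jaw":1},{"sx":0.33,"sy":-0.33,"jaw":1},{"sx":0.44,"sy":-0.44,"jaw":1},{"sx":0.4567,"sy":-0.44,"jaw":1}]'
python3 - <<'E'
from h import *
print(camera_info("wrist")["origin"]); W=cam("wrist"); p,d=read_camera("wrist"); cv2.imwrite("pics/w1.png",p[:,:,::-1]); np.save("w1.npy",d)
import pickle; pickle.dump(W,open("w1.pkl","wb")); s=state(); print(s["t"],s["eef_pos"],s["tcp_rot"])
E
```

```text
t: 0.57
eef_pos: [489.7, 138.7, 214.6]
tcp_rot: [-3.14, -0.0, 1.572]
ft_force: [0.4, 1.0, 0.9]
opening: 1.002
grip_force: 0.0
[489.18024766 220.60857617 384.44738681]
0.6167 [488.66888232 140.68510435 214.78856319] [-3.13988765e+00 -6.62672077e-04  1.57277099e+00]
```

View pics/w1.png

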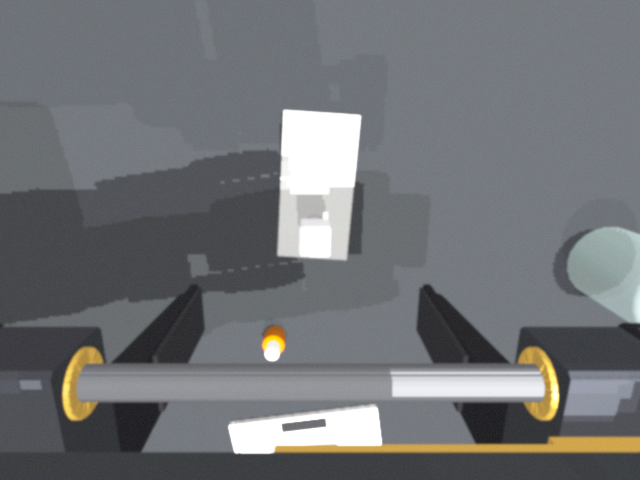

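The pin head sits at about (315,240), at the near end of the stand. The stand runs from (283,112) to (347,258), and the vial is at (273,342).

Run:
```python
from h import *
import pickle
W=pickle.load(open("w1.pkl","rb"));D=np.load("w1.npy")
i,f=W; v,u=np.mgrid[:480,:640]; A=att(i["attitude"])
P=i["origin"]+(np.stack([(u-i["cx"])/f,(v-i["cy"])/f,np.ones_like(u)],-1)@A.T)*D[...,None]
roi=(u>260)&(u<370)&(v>90)&(v<275)&(D>0)
for n,lo,hi in [("head",85,105),("stand",36,44)]:
    m=roi&(P[...,2]>lo)&(P[...,2]<hi); q=P[m]; r=cv2.minAreaRect(q[:,:2].astype(np.float32)); print(n,m.sum(),np.median(q[:,2]),q[:,:2].mean(0),r, u[m].min(),u[m].max(),v[m].min(),v[m].max())
S=cam("side"); D0=np.load("side0.npy")
v,u=np.mgrid[:480,:640];i,f=S;A=att(i["attitude"])
P=i["origin"]+(np.stack([(u-i["cx"])/f,(v-i["cy"])/f,np.ones_like(u)],-1)@A.T)*D0[...,None]
q=P[(u>340)&(u<370)&(v>260)&(v<285)&(P[...,2]>88)]; print("side head",np.median(q,0),q[:,0].min(),q[:,0].max())
p,_=read_camera("wrist"); cv2.imwrite("pics/w1c.png",cv2.resize(p[200:280,260:380,::-1],None,fx=6,fy=6,interpolation=cv2.INTER_CUBIC))
s=state(); print(s["eef_pos"],s["tcp_rot"])
```

```text
head 945 92.43804126164673 [492.26010123 136.01233481] ((492.4156188964844, 135.01409912109375), (21.891393661499023, 22.42335319519043), 0.022494889795780182) 300 330 224 255
stand 8438 39.633738999952925 [494.48186521 170.59086407] ((494.3220520019531, 164.6953582763672), (120.1808090209961, 60.19199752807617), 86.1953125) 278 360 110 259
side head [491.1920727  136.27962064  93.64228447] 478.1521163095734 501.92837278577
[490.74994974 139.26649281 214.96926566] [-3.14122014e+00 -2.57335103e-04  1.57391989e+00]
```

View pics/w1c.png

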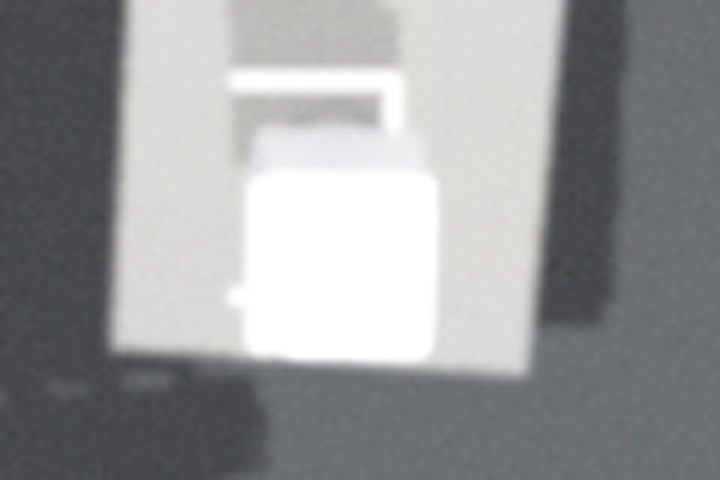

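Converted, 152.6 mm / 300 = 0.5087, 145 mm / 300 = 0.4833.

```bash
python3 -m handwheel '[{"sx":-0.0067,"sy":-0.002,"sz":0.1333,"jaw":0.6},{"sx":-0.0067,"sy":-0.002,"sz":0.2667,"jaw":0.6},{"sx":-0.0067,"sy":-0.002,"sz":0.4,"jaw":0.6},{"sx":-0.0067,"sy":-0.002,"sz":0.4833,"jaw":0.6},{"sx":-0.0067,"sy":-0.002,"sz":0.5087,"jaw":0.6}]'; python3 -m handwheel '[{"jaw":0.6},{"jaw":0},{"jaw":0},{"jaw":0},{"jaw":0}]';  python3 -m handwheel '[{"jaw":0},{"jaw":0}]'
```

```text
t: 1.08
eef_pos: [491.2, 134.3, 58.4]
tcp_rot: [-3.136, 0.001, 1.57]
ft_force: [-0.4, 0.5, 0.3]
opening: 0.704
grip_force: 0.0
t: 1.5
eef_pos: [493.1, 135.1, 63.4]
tcp_rot: [3.139, -0.0, 1.571]
ft_force: [0.4, -0.7, 0.6]
opening: 0.376
grip_force: 0.0
t: 1.67
eef_pos: [492.6, 135.1, 62.6]
tcp_rot: [3.14, -0.0, 1.571]
ft_force: [0.2, -0.1, 0.1]
opening: 0.234
grip_force: 0.0
```

```bash
python3 -m handwheel '[{"jaw":0},{"jaw":0},{"jaw":0},{"jaw":0}]'; python3 -c "
from cell import state; print(state())"
```

```text
t: 2.0
eef_pos: [492.7, 135.1, 62.5]
tcp_rot: [3.141, -0.0, 1.571]
ft_force: [-1.3, 0.2, 6.2]
opening: 0.228
grip_force: 30.0
{'t': 2.0, 'joints': array([ 1.38245057e-01,  5.51243558e-01,  1.98339703e+00, -3.16110141e-05,
        6.06026352e-01,  1.38240702e-01]), 'qvel': array([ 1.05771763e-04, -6.13211620e-05,  8.62761648e-04, -5.78776222e-04,
        2.48240943e-04, -3.02571488e-04]), 'tau': array([-3.14580405e-02, -5.10234332e+01, -1.40709382e+01,  5.86516620e-02,
       -2.02223780e-01, -1.37179995e-03]), 'eef_pos': array([492.69112216, 135.07920999,  62.53950382]), 'tcp_rot': array([ 3.14067329e+00, -1.09706184e-04,  1.57082671e+00]), 'ft_force': array([-1.31922451,  0.18978926,  6.22861688]), 'moment': array([-1.04532094e-01,  1.42384396e-01,  2.74112051e-05]), 'grip_force': 29.99814659357071, 'opening': 0.2278581748039648}
```

Converted, -80 mm / 300 = -0.2667, -75 mm / 300 = -0.25.

```bash
python3 -m handwheel '[{"sz":-0.0333,"jaw":0},{"sz":-0.0833,"jaw":0},{"sz":-0.1667,"jaw":0},{"sz":-0.25,"jaw":0},{"sz":-0.2667,"jaw":0}]'; python3 -m handwheel '[{"sx":-0.1333,"jaw":0},{"sx":-0.2667,"jaw":0},{"sx":-0.4,"jaw":0},{"sx":-0.5333,"jaw":0},{"sx":-0.6667,"jaw":0}]'; python3 -m handwheel '[{"jaw":0},{"jaw":0}]'
python3 - <<'E'
from h import *
W=cam("wrist"); p,D=read_camera("wrist"); cv2.imwrite("pics/w2.png",p[:,:,::-1])
np.save("w2.npy",D);i,f=W; v,u=np.mgrid[:480,:640]; A=att(i["attitude"])
P=i["origin"]+(np.stack([(u-i["cx"])/f,(v-i["cy"])/f,np.ones_like(u)],-1)@A.T)*D[...,None]
np.save("P2.npy",P); s=state(); print(s["t"],s["eef_pos"],s["tcp_rot"],s["ft_force"])
E
```

```text
t: 2.42
eef_pos: [493.5, 135.3, 145.8]
tcp_rot: [3.137, -0.001, 1.571]
ft_force: [0.2, -0.3, -0.2]
opening: 0.228
grip_force: 30.0
t: 2.83
eef_pos: [491.8, -66.6, 142.0]
tcp_rot: [-3.141, -0.0, 1.571]
ft_force: [1.4, -0.6, -1.7]
opening: 0.23
grip_force: 30.0
t: 3.0
eef_pos: [492.1, -66.7, 141.8]
tcp_rot: [-3.141, -0.0, 1.567]
ft_force: [-0.3, 0.3, -0.6]
opening: 0.227
grip_force: 30.0
3.05 [492.01049947 -65.38446358 141.79614567] [-3.14091834e+00 -3.59641292e-04  1.56876319e+00] [-0.22356164  0.24590374 -0.89891305]
```

View pics/w2.png

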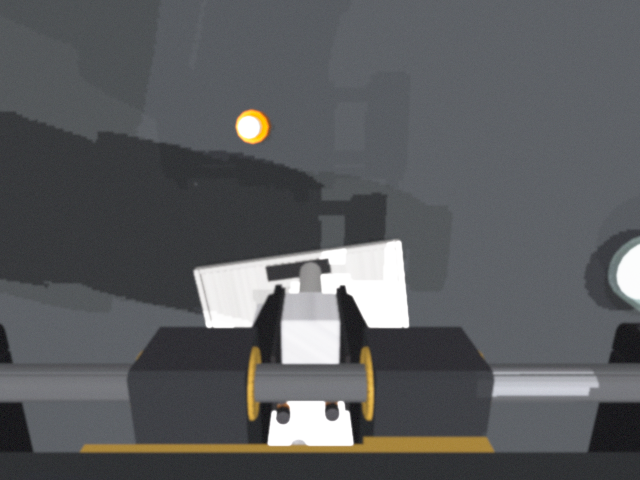

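The pin is gripped square: its head is at (312,325) and its foot at (310,270). The tray's near-left edge runs from (195,268) to (400,240).

Run:
```python
from h import *
v,u=np.mgrid[:480,:640]
def cloud(n,D):
    i,f=cam(n);A=att(i["attitude"]); P=i["origin"]+(np.stack([(u-i["cx"])/f,(v-i["cy"])/f,np.ones_like(u)],-1)@A.T)*D[...,None]; P[D==0]=1e4; return P
T=np.array([496,-191.]);c,s=np.cos(.137),np.sin(.137)
for n in ["side","scene"]:
    P=cloud(n,np.load(n+"0.npy")); d=P[...,:2]-T; lx=d@[c,s]; ly=d@[-s,c]
    m=(abs(lx)<50)&(abs(ly)<82)&(P[...,2]>41)&(P[...,2]<47); print(n,"block",m.sum(),np.median(P[m][:,2]),cv2.minAreaRect(P[m][:,:2].astype(np.float32)))
    m=(abs(lx)<95)&(abs(ly)<125)&(P[...,2]>2.5)&(P[...,2]<12); print("tray",m.sum(),cv2.minAreaRect(P[m][:,:2].astype(np.float32)))
```

```text
side block 580 45.215989753993426 ((487.0522766113281, -189.55718994140625), (70.01689910888672, 135.9622802734375), 4.25322961807251)
tray 2078 ((496.1069030761719, -190.69483947753906), (189.51748657226562, 249.26300048828125), 7.986992359161377)
scene block 1094 44.28416852294151 ((489.45782470703125, -189.2189483642578), (73.66936492919922, 130.47271728515625), 4.325570106506348)
tray 3276 ((496.0531005859375, -191.0970916748047), (189.5846710205078, 249.77053833007812), 7.981677532196045)
```

Converted, -77.6 mm / 300 = -0.2587, -57 mm / 300 = -0.19.

```bash
python3 -m handwheel '[{"sx":-0.0933,"sy":-0.0667,"jaw":0},{"sx":-0.1867,"sy":-0.1333,"jaw":0},{"sx":-0.2587,"sy":-0.19,"sz":0.0333,"jaw":0},{"sx":-0.2587,"sy":-0.19,"sz":0.1,"jaw":0},{"sx":-0.2587,"sy":-0.19,"sz":0.1667,"jaw":0}]'; python3 -m handwheel '[{"sz":0.05,"jaw":0},{"sz":0.0787,"jaw":0},{"sz":0.0787,"jaw":0},{"sz":0.0787,"jaw":0},{"sz":0.0787,"jaw":0}]'; python3 -m handwheel '[{"jaw":0},{"jaw":0},{"jaw":0},{"jaw":0}]'; python3 -c "
from cell import state; s=state(); print(s['eef_pos'],s['tcp_rot'],s['ft_force'],s['moment'])"
```

```text
t: 3.47
eef_pos: [435.2, -142.3, 92.1]
tcp_rot: [3.14, 0.001, 1.57]
ft_force: [-0.0, 0.3, -1.2]
opening: 0.23
grip_force: 30.0
t: 3.88
eef_pos: [435.9, -142.2, 69.1]
tcp_rot: [3.141, 0.0, 1.572]
ft_force: [0.7, 0.5, -0.8]
opening: 0.229
grip_force: 30.0
t: 4.22
eef_pos: [435.6, -142.6, 68.8]
tcp_rot: [3.141, 0.0, 1.571]
ft_force: [-0.3, -0.5, -1.0]
opening: 0.231
grip_force: 30.0
[ 435.5517195  -142.63177207   68.78646268] [3.14092968e+00 2.90325042e-04 1.57078432e+00] [-0.26434536 -0.53172509 -0.98938226] [-0.04650029 -0.00985408  0.03277827]
```

Converted, 4.5 mm / 300 = 0.015, 4 mm / 300 = 0.0133.

```bash
python3 -m handwheel '[{"sy":0.0033,"jaw":0},{"sy":0.0067,"jaw":0},{"sy":0.01,"jaw":0},{"sy":0.0133,"jaw":0},{"sy":0.015,"jaw":0}]'; python3 -m handwheel '[{"sy":0.001,"jaw":0},{"sy":0.002,"jaw":0},{"sy":0.003,"jaw":0},{"sy":0.004,"jaw":0}]'
```

```text
t: 4.63
eef_pos: [440.1, -142.6, 68.4]
tcp_rot: [3.142, 0.0, 1.571]
ft_force: [-0.2, -0.1, -0.7]
opening: 0.227
grip_force: 30.0
t: 4.97
eef_pos: [441.1, -142.6, 68.4]
tcp_rot: [3.142, -0.0, 1.571]
ft_force: [0.2, 0.2, 0.0]
opening: 0.231
grip_force: 30.0
```

Converted, 1.2 mm / 300 = 0.004, 0.9 mm / 300 = 0.003.

```bash
python3 -m handwheel '[{"sy":0.001,"jaw":0},{"sy":0.002,"jaw":0},{"sy":0.003,"jaw":0},{"sy":0.004,"jaw":0}]'
```

```text
t: 5.3
eef_pos: [442.4, -142.6, 68.5]
tcp_rot: [3.141, 0.0, 1.571]
ft_force: [0.6, -0.5, -0.7]
opening: 0.229
grip_force: 30.0
```

Converted, 0.9 mm / 300 = 0.003, 0.6 mm / 300 = 0.002.

```bash
python3 -m handwheel '[{"sy":0.001,"jaw":0},{"sy":0.002,"jaw":0},{"sy":0.003,"jaw":0},{"sy":0.003,"jaw":0}]'
```

```text
t: 5.63
eef_pos: [443.3, -142.6, 68.5]
tcp_rot: [3.141, 0.0, 1.571]
ft_force: [-0.3, -0.5, -0.9]
opening: 0.231
grip_force: 30.0
```

Converted, 0.7 mm / 300 = 0.0023, 0.5 mm / 300 = 0.0017.

```bash
python3 -m handwheel '[{"sy":0.001,"jaw":0},{"sy":0.0017,"jaw":0},{"sy":0.0023,"jaw":0},{"sy":0.0023,"jaw":0}]'
```

```text
t: 5.97
eef_pos: [444.0, -142.6, 68.4]
tcp_rot: [3.141, 0.0, 1.571]
ft_force: [0.6, -0.4, -1.2]
opening: 0.231
grip_force: 30.0
```

Converted, 0.7 mm / 300 = 0.0023, 0.5 mm / 300 = 0.0017.

```bash
python3 -m handwheel '[{"sy":0.001,"jaw":0},{"sy":0.0017,"jaw":0},{"sy":0.0023,"jaw":0},{"sy":0.0023,"jaw":0}]'
```

```text
t: 6.3
eef_pos: [444.6, -142.6, 68.4]
tcp_rot: [3.142, 0.0, 1.571]
ft_force: [-1.1, 0.4, -0.5]
opening: 0.231
grip_force: 30.0
```

Converted, 0.7 mm / 300 = 0.0023, 0.5 mm / 300 = 0.0017.

```bash
python3 -m handwheel '[{"sy":0.001,"jaw":0},{"sy":0.0017,"jaw":0},{"sy":0.0023,"jaw":0},{"sy":0.0023,"jaw":0}]'
```

```text
t: 6.63
eef_pos: [444.9, -142.4, 68.4]
tcp_rot: [-3.141, -0.0, 1.571]
ft_force: [-3.7, 0.3, 0.3]
opening: 0.229
grip_force: 30.0
```

```bash
for k in 1 2; do python3 -m handwheel '[{"jaw":0},{"jaw":0},{"jaw":0},{"jaw":0}]'>/dev/null;  python3 -c "
from cell import state; s=state(); print(s['t'],s['eef_pos'],s['tcp_rot'],s['ft_force'],s['moment'])"; done
```

```text
6.9667 [ 444.98768876 -142.42093084   68.37711406] [-3.14091633e+00 -3.57210177e-04  1.57080742e+00] [-4.37450117  0.2691109   1.47994234] [0.06740026 0.96244306 0.01774334]
7.3 [ 445.05887689 -142.4377167    68.38043456] [-3.14104904e+00 -2.94348990e-04  1.57080159e+00] [-4.69819807  0.48411198  0.96422072] [ 0.16375439  1.14367708 -0.04443026]
```

Converted, -100 mm / 300 = -0.3333, -60 mm / 300 = -0.2.

```bash
python3 -m handwheel '[{"sy":-0.02,"jaw":0},{"sx":-0.0833,"sy":-0.0233,"jaw":0},{"sx":-0.2,"sy":-0.01,"jaw":0},{"sx":-0.3333,"sy":0.0033,"jaw":0},{"sx":-0.3333,"sy":0.0033,"jaw":0}]'; python3 -m handwheel '[{"sy":0.0017,"jaw":0},{"sy":0.0033,"jaw":0},{"sy":0.005,"jaw":0},{"sy":0.0067,"jaw":0},{"sy":0.0083,"jaw":0}]'; python3 -m handwheel '[{"sy":0.0013,"jaw":0},{"sy":0.0027,"jaw":0},{"sy":0.0033,"jaw":0},{"sy":0.0033,"jaw":0}]'
```

```text
t: 7.72
eef_pos: [448.4, -248.7, 68.9]
tcp_rot: [3.136, 0.004, 1.568]
ft_force: [-1.3, 0.8, -1.3]
opening: 0.227
grip_force: 30.0
t: 8.13
eef_pos: [449.0, -241.8, 68.6]
tcp_rot: [3.141, 0.0, 1.572]
ft_force: [0.4, 1.1, -1.3]
opening: 0.228
grip_force: 30.0
t: 8.47
eef_pos: [449.9, -242.5, 68.5]
tcp_rot: [3.141, 0.0, 1.571]
ft_force: [0.3, -0.1, -1.6]
opening: 0.229
grip_force: 30.0
```

Converted, 1 mm / 300 = 0.0033, 0.8 mm / 300 = 0.0027.

```bash
python3 -m handwheel '[{"sy":0.0013,"jaw":0},{"sy":0.0027,"jaw":0},{"sy":0.0033,"jaw":0},{"sy":0.0033,"jaw":0}]'
```

```text
t: 8.8
eef_pos: [450.8, -242.6, 68.4]
tcp_rot: [3.142, 0.0, 1.571]
ft_force: [-0.5, -0.1, -1.6]
opening: 0.231
grip_force: 30.0
```

Converted, 0.8 mm / 300 = 0.0027, 0.6 mm / 300 = 0.002.

```bash
python3 -m handwheel '[{"sy":0.0013,"jaw":0},{"sy":0.002,"jaw":0},{"sy":0.0027,"jaw":0},{"sy":0.0027,"jaw":0}]'
```

```text
t: 9.13
eef_pos: [451.7, -242.6, 68.4]
tcp_rot: [3.142, 0.0, 1.571]
ft_force: [-0.8, -0.7, -0.4]
opening: 0.231
grip_force: 30.0
```

Converted, 0.7 mm / 300 = 0.0023, 0.5 mm / 300 = 0.0017.

```bash
python3 -m handwheel '[{"sy":0.001,"jaw":0},{"sy":0.0017,"jaw":0},{"sy":0.0023,"jaw":0},{"sy":0.0023,"jaw":0}]'
```

```text
t: 9.47
eef_pos: [452.2, -242.6, 68.4]
tcp_rot: [-3.141, -0.0, 1.571]
ft_force: [-1.2, -1.1, 0.2]
opening: 0.232
grip_force: 30.0
```

Converted, 0.4 mm / 300 = 0.0013, 0.2 mm / 300 = 0.0007.

```bash
python3 -m handwheel '[{"sy":0.0007,"jaw":0},{"sy":0.0013,"jaw":0},{"sy":0.0013,"jaw":0},{"sy":0.0013,"jaw":0}]'; python3 -c "
from cell import state; s=state(); print(s['t'],s['eef_pos'],s['tcp_rot'],s['ft_force'],s['moment'])"
```

```text
t: 9.8
eef_pos: [452.4, -242.6, 68.4]
tcp_rot: [-3.141, -0.0, 1.571]
ft_force: [-4.1, -1.4, 0.4]
opening: 0.229
grip_force: 30.0
9.8 [ 452.42744894 -242.57331286   68.41910607] [-3.14108548e+00 -1.47238837e-04  1.57087657e+00] [-4.10718924 -1.40351827  0.43692022] [-0.43392472  0.9262788   0.03474619]
```

```bash
for k in 1 2; do python3 -m handwheel '[{"jaw":0},{"jaw":0},{"jaw":0},{"jaw":0}]'>/dev/null;  python3 -c "
from cell import state; s=state(); print(s['t'],s['eef_pos'],s['tcp_rot'],s['ft_force'],s['moment'])"; done
python3 - <<'E'
import numpy as np
a=np.array([445.0,-142.4]);b=np.array([452.4,-242.6]); d=(a-b)/np.linalg.norm(a-b); e2=d; e1=np.array([d[1],-d[0]]); print("yaw",np.arctan2(e1[1],e1[0]))
# end touch: local x=0; face line pin axis at x=-41; end estimated from vision centre
C=np.array([488.5,-189.4]); t=(C-a)@e2; cen=a+t*e2+41*e1; print("cen",cen,"touch3",cen-71*e2, "e1",e1)
E
```

```text
10.1333 [ 452.44994974 -242.55918193   68.4094232 ] [-3.14113375e+00 -1.65023103e-04  1.57082770e+00] [-5.16035941 -2.17465977  1.33923508] [-0.48105658  1.1078756  -0.04704302]
10.4667 [ 452.46891721 -242.57168039   68.44081962] [-3.14118473e+00 -1.18931519e-04  1.57086519e+00] [-5.93426607 -3.20919415  1.7142469 ] [-0.52660356  1.10963732 -0.03991071]
yaw 0.07371846564475375
cen [ 489.57684288 -189.32047268] touch3 [ 494.8061146 -260.1276384] e1 [0.99728402 0.07365171]
```

Converted, 30 mm / 300 = 0.1, -29.4 mm / 300 = -0.098.

```bash
python3 -m handwheel '[{"sy":-0.0267,"jaw":0},{"sx":-0.05,"sy":-0.0267,"jaw":0},{"sx":-0.0967,"sy":-0.0233,"jaw":0},{"sx":-0.098,"sy":0.0333,"jaw":0},{"sx":-0.098,"sy":0.1,"jaw":0}]'; python3 -m handwheel '[{"sy":0.0403,"jaw":0},{"sx":0.0067,"sy":0.0403,"jaw":0},{"sx":0.0133,"sy":0.0403,"jaw":0},{"sx":0.0167,"sy":0.0403,"jaw":0},{"sx":0.02,"sy":0.0403,"jaw":0}]'; python3 -m handwheel '[{"sx":0.0033,"jaw":0},{"sx":0.0067,"jaw":0},{"sx":0.0083,"jaw":0},{"sx":0.01,"jaw":0},{"sx":0.01,"jaw":0}]'; python3 -c "
from cell import state; s=state(); print(s['t'],s['eef_pos'],s['tcp_rot'],s['ft_force'],s['moment'])"
```

```text
t: 10.88
eef_pos: [482.9, -274.1, 68.6]
tcp_rot: [3.141, 0.0, 1.568]
ft_force: [0.4, -0.9, -0.3]
opening: 0.23
grip_force: 30.0
t: 11.3
eef_pos: [494.1, -266.0, 68.4]
tcp_rot: [-3.141, -0.0, 1.57]
ft_force: [-0.5, 0.3, -0.4]
opening: 0.229
grip_force: 30.0
t: 11.72
eef_pos: [494.8, -262.9, 68.5]
tcp_rot: [3.141, 0.0, 1.571]
ft_force: [-0.7, 0.5, -1.1]
opening: 0.23
grip_force: 30.0
11.7167 [ 494.80061412 -262.91298066   68.51341232] [3.14143162e+00 5.52433757e-05 1.57084498e+00] [-0.65628088  0.50678983 -1.10261674] [ 0.0299484  -0.02922446  0.02090388]
```

Commanded position is now about (494.8,-263.0).

Converted, 1 mm / 300 = 0.0033, 0.8 mm / 300 = 0.0027.

```bash
python3 -m handwheel '[{"sx":0.0013,"jaw":0},{"sx":0.0027,"jaw":0},{"sx":0.0033,"jaw":0},{"sx":0.0033,"jaw":0}]'
```

```text
t: 12.05
eef_pos: [494.8, -261.9, 68.4]
tcp_rot: [3.142, -0.0, 1.571]
ft_force: [0.0, -0.5, -0.0]
opening: 0.231
grip_force: 30.0
```

Converted, 0.8 mm / 300 = 0.0027, 0.6 mm / 300 = 0.002.

```bash
python3 -m handwheel '[{"sx":0.0013,"jaw":0},{"sx":0.002,"jaw":0},{"sx":0.0027,"jaw":0},{"sx":0.0027,"jaw":0}]'
```

```text
t: 12.38
eef_pos: [494.8, -261.2, 68.4]
tcp_rot: [3.142, 0.0, 1.571]
ft_force: [0.4, 0.2, -0.4]
opening: 0.226
grip_force: 30.0
```

Converted, 0.7 mm / 300 = 0.0023, 0.5 mm / 300 = 0.0017.

```bash
python3 -m handwheel '[{"sx":0.001,"jaw":0},{"sx":0.0017,"jaw":0},{"sx":0.0023,"jaw":0},{"sx":0.0023,"jaw":0}]'
```

```text
t: 12.72
eef_pos: [494.8, -260.4, 68.5]
tcp_rot: [3.142, 0.0, 1.571]
ft_force: [-0.1, 0.3, -0.8]
opening: 0.227
grip_force: 30.0
```

Converted, 0.6 mm / 300 = 0.002, 0.4 mm / 300 = 0.0013.

```bash
python3 -m handwheel '[{"sx":0.0007,"jaw":0},{"sx":0.0013,"jaw":0},{"sx":0.002,"jaw":0},{"sx":0.002,"jaw":0}]'
```

```text
t: 13.05
eef_pos: [494.8, -259.8, 68.5]
tcp_rot: [3.141, 0.0, 1.571]
ft_force: [0.2, -0.6, -0.6]
opening: 0.225
grip_force: 30.0
```

Converted, 0.6 mm / 300 = 0.002, 0.4 mm / 300 = 0.0013.

```bash
python3 -m handwheel '[{"sx":0.0007,"jaw":0},{"sx":0.0013,"jaw":0},{"sx":0.002,"jaw":0},{"sx":0.002,"jaw":0}]'
```

```text
t: 13.38
eef_pos: [494.8, -259.2, 68.4]
tcp_rot: [3.141, 0.0, 1.571]
ft_force: [-0.1, -0.5, -1.0]
opening: 0.228
grip_force: 30.0
```

Converted, 0.6 mm / 300 = 0.002, 0.4 mm / 300 = 0.0013.

```bash
python3 -m handwheel '[{"sx":0.0007,"jaw":0},{"sx":0.0013,"jaw":0},{"sx":0.002,"jaw":0},{"sx":0.002,"jaw":0}]'
```

```text
t: 13.72
eef_pos: [494.9, -259.0, 68.5]
tcp_rot: [3.141, 0.001, 1.571]
ft_force: [-0.5, -3.0, -0.8]
opening: 0.228
grip_force: 30.0
```

```bash
for k in 1 2; do python3 -m handwheel '[{"jaw":0},{"jaw":0},{"jaw":0},{"jaw":0}]'>/dev/null;  python3 -c "
from cell import state; s=state(); print(s['t'],s['eef_pos'],s['tcp_rot'],s['ft_force'],s['moment'])"; done
```

```text
14.05 [ 494.9107582  -258.91475191   68.52602315] [3.14121108e+00 3.98518096e-04 1.57081705e+00] [-0.57290165 -5.47936262  0.40704161] [-0.95561388  0.17878715  0.00136834]
14.3833 [ 494.93805342 -258.87154252   68.51485044] [3.14118648e+00 3.69285160e-04 1.57083636e+00] [-0.34993689 -5.15744853 -1.45673464] [-1.16556858  0.20633334 -0.02466799]
```

Run:
```python
import numpy as np
a=np.array([444.6,-142.6]);b=np.array([452.1,-242.6]);c=np.array([494.8,-259.1])
e2=(a-b)/np.linalg.norm(a-b); e1=np.array([e2[1],-e2[0]])
bore=e1*(a@e1+31)+e2*(c@e2+31); cen=e1*(a@e1+41)+e2*(c@e2+71); print(np.arctan2(e1[1],e1[0]),bore,cen)
```

```text
0.07485984771076686 [ 482.16411221 -228.96062635] [ 489.14450738 -188.32475447]
```

Converted, -48 mm / 300 = -0.16, 29.7 mm / 300 = 0.099.

```bash
python3 -m handwheel '[{"sx":-0.02,"jaw":0},{"sx":-0.0267,"sz":-0.05,"jaw":0},{"sx":-0.0267,"sz":-0.16,"jaw":0},{"sx":0.0333,"sy":-0.0267,"sz":-0.16,"jaw":0},{"sx":0.099,"sy":-0.042,"sz":-0.16,"jaw":0}]'; python3 -m handwheel '[{"jaw":0},{"jaw":0},{"jaw":0},{"jaw":0}]'
python3 - <<'E'
from h import *
s=state(); print(s['t'],s['eef_pos'],s['ft_force'])
p,D=read_camera("wrist"); a=cv2.resize(p[240:440,210:410,::-1],(560,560),interpolation=cv2.INTER_CUBIC)
cv2.imwrite("pics/w3.png",a)
p,D=read_camera("scene"); cv2.imwrite("pics/s3.png",cv2.resize(p[215:305,170:290,::-1],None,fx=6,fy=6,interpolation=cv2.INTER_CUBIC))
E
```

```text
t: 14.8
eef_pos: [482.2, -229.2, 117.5]
tcp_rot: [3.14, 0.0, 1.569]
ft_force: [-1.0, 1.0, -2.4]
opening: 0.23
grip_force: 30.0
t: 15.13
eef_pos: [482.4, -229.5, 116.2]
tcp_rot: [-3.142, -0.0, 1.57]
ft_force: [0.7, 0.3, 0.3]
opening: 0.232
grip_force: 30.0
15.1333 [ 482.44027536 -229.45209411  116.21576095] [0.66003543 0.32787736 0.2571296 ]
```

View pics/w3.png

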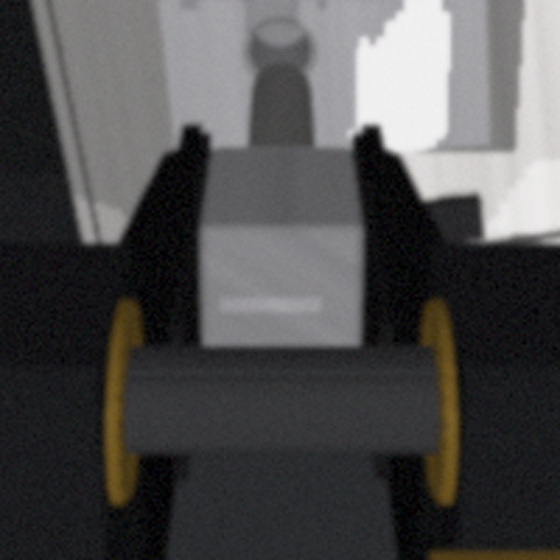

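View pics/s3.png

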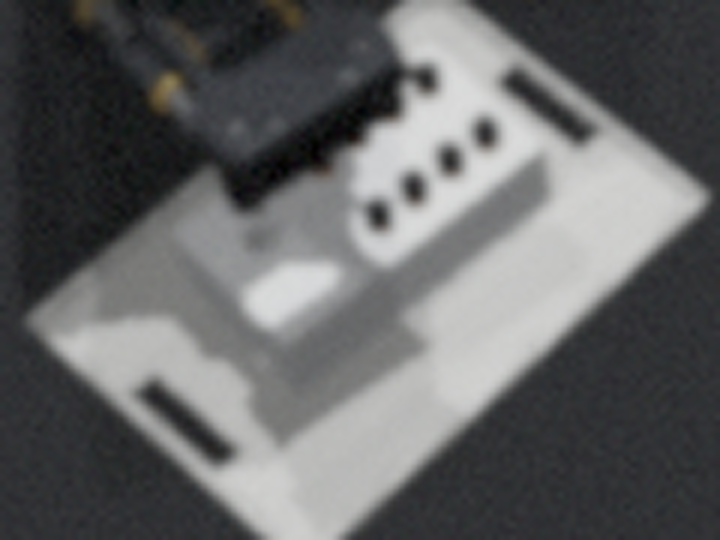

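The wrist crop shows the bore directly ahead of and below the pin foot, both on crop column 281. The pin looks upright and the alignment looks right, so I'm descending.

Converted, 17 mm / 300 = 0.0567, 16 mm / 300 = 0.0533.

```bash
python3 -m handwheel '[{"sz":0.02,"jaw":0},{"sz":0.04,"jaw":0},{"sz":0.0533,"jaw":0},{"sz":0.0567,"jaw":0},{"sz":0.0567,"jaw":0}]'; python3 -m handwheel '[{"sz":0.0017,"jaw":0},{"sz":0.0033,"jaw":0},{"sz":0.005,"jaw":0},{"sz":0.0067,"jaw":0},{"sz":0.0067,"jaw":0}]'
```

```text
t: 15.65
eef_pos: [482.0, -228.9, 98.8]
tcp_rot: [-3.141, -0.001, 1.571]
ft_force: [-0.2, 0.2, -0.5]
opening: 0.229
grip_force: 30.0
t: 16.07
eef_pos: [482.2, -229.0, 97.5]
tcp_rot: [3.141, 0.0, 1.571]
ft_force: [-0.6, -0.3, -0.8]
opening: 0.231
grip_force: 30.0
```

Converted, 1.5 mm / 300 = 0.005, 1 mm / 300 = 0.0033.

```bash
python3 -m handwheel '[{"sz":0.0017,"jaw":0},{"sz":0.0033,"jaw":0},{"sz":0.005,"jaw":0},{"sz":0.005,"jaw":0}]'
```

```text
t: 16.4
eef_pos: [482.2, -229.0, 95.9]
tcp_rot: [3.142, -0.0, 1.571]
ft_force: [-0.2, 0.3, -0.6]
opening: 0.228
grip_force: 30.0
```

Converted, 1.5 mm / 300 = 0.005, 1 mm / 300 = 0.0033.

```bash
python3 -m handwheel '[{"sz":0.0017,"jaw":0},{"sz":0.0033,"jaw":0},{"sz":0.005,"jaw":0},{"sz":0.005,"jaw":0}]'
```

```text
t: 16.73
eef_pos: [482.2, -229.0, 94.3]
tcp_rot: [-3.142, -0.0, 1.571]
ft_force: [-0.9, -0.4, 0.6]
opening: 0.228
grip_force: 30.0
```

Converted, 1.5 mm / 300 = 0.005, 1 mm / 300 = 0.0033.

```bash
python3 -m handwheel '[{"sz":0.0017,"jaw":0},{"sz":0.0033,"jaw":0},{"sz":0.005,"jaw":0},{"sz":0.005,"jaw":0}]'
```

```text
t: 17.07
eef_pos: [482.2, -229.0, 92.9]
tcp_rot: [-3.142, -0.0, 1.571]
ft_force: [-0.2, -0.2, -0.7]
opening: 0.232
grip_force: 30.0
```

Converted, 1.5 mm / 300 = 0.005, 1 mm / 300 = 0.0033.

```bash
python3 -m handwheel '[{"sz":0.0017,"jaw":0},{"sz":0.0033,"jaw":0},{"sz":0.005,"jaw":0},{"sz":0.005,"jaw":0}]'
```

```text
t: 17.4
eef_pos: [482.2, -229.0, 91.3]
tcp_rot: [-3.142, -0.0, 1.571]
ft_force: [-0.5, -1.4, -0.4]
opening: 0.229
grip_force: 30.0
```

Converted, 4 mm / 300 = 0.0133, 3 mm / 300 = 0.01.

```bash
python3 -m handwheel '[{"sz":0.0033,"jaw":0},{"sz":0.0067,"jaw":0},{"sz":0.01,"jaw":0},{"sz":0.0133,"jaw":0},{"sz":0.0133,"jaw":0}]'
```

```text
t: 17.82
eef_pos: [482.1, -228.9, 87.2]
tcp_rot: [-3.141, -0.0, 1.571]
ft_force: [-0.5, -0.1, -1.4]
opening: 0.229
grip_force: 30.0
```

Converted, 4 mm / 300 = 0.0133, 3 mm / 300 = 0.01.

```bash
python3 -m handwheel '[{"sz":0.0033,"jaw":0},{"sz":0.0067,"jaw":0},{"sz":0.01,"jaw":0},{"sz":0.0133,"jaw":0},{"sz":0.0133,"jaw":0}]'
```

```text
t: 18.23
eef_pos: [482.2, -229.0, 83.3]
tcp_rot: [-3.141, -0.0, 1.571]
ft_force: [-1.0, 0.4, -1.1]
opening: 0.231
grip_force: 30.0
```

```bash
python3 -m handwheel '[{"sz":0.0033,"jaw":0},{"sz":0.0067,"jaw":0},{"sz":0.01,"jaw":0},{"sz":0.0133,"jaw":0},{"sz":0.0133,"jaw":0}]'
```

```text
t: 18.65
eef_pos: [482.2, -228.9, 79.2]
tcp_rot: [-3.141, -0.0, 1.571]
ft_force: [-0.6, 0.2, -1.1]
opening: 0.233
grip_force: 30.0
```

Converted, 4.5 mm / 300 = 0.015, 4 mm / 300 = 0.0133.

```bash
python3 -m handwheel '[{"sz":0.0033,"jaw":0},{"sz":0.0067,"jaw":0},{"sz":0.01,"jaw":0},{"sz":0.0133,"jaw":0},{"sz":0.015,"jaw":0}]'
```

```text
t: 19.07
eef_pos: [482.2, -228.9, 74.8]
tcp_rot: [-3.142, -0.0, 1.571]
ft_force: [-0.2, 0.2, -1.2]
opening: 0.231
grip_force: 30.0
```

Converted, 1.2 mm / 300 = 0.004, 0.8 mm / 300 = 0.0027.

```bash
python3 -m handwheel '[{"sz":0.0013,"jaw":0},{"sz":0.0027,"jaw":0},{"sz":0.004,"jaw":0},{"sz":0.004,"jaw":0}]'
```

```text
t: 19.4
eef_pos: [482.2, -229.0, 73.7]
tcp_rot: [3.142, -0.0, 1.571]
ft_force: [0.4, -0.5, -1.4]
opening: 0.227
grip_force: 30.0
```

Converted, 0.8 mm / 300 = 0.0027, 0.4 mm / 300 = 0.0013.

```bash
python3 -m handwheel '[{"sz":0.0013,"jaw":0},{"sz":0.0027,"jaw":0},{"sz":0.0027,"jaw":0},{"sz":0.0027,"jaw":0}]'
```

```text
t: 19.73
eef_pos: [482.2, -229.0, 72.9]
tcp_rot: [3.142, 0.0, 1.571]
ft_force: [-0.2, -0.3, -1.1]
opening: 0.23
grip_force: 30.0
```

Converted, 0.6 mm / 300 = 0.002, 0.3 mm / 300 = 0.001.

```bash
python3 -m handwheel '[{"sz":0.001,"jaw":0},{"sz":0.002,"jaw":0},{"sz":0.002,"jaw":0},{"sz":0.002,"jaw":0}]'
```

```text
t: 20.07
eef_pos: [482.2, -229.0, 72.4]
tcp_rot: [3.141, 0.0, 1.571]
ft_force: [0.0, 0.0, -0.5]
opening: 0.228
grip_force: 30.0
```

Converted, 0.5 mm / 300 = 0.0017, 0.3 mm / 300 = 0.001.

```bash
python3 -m handwheel '[{"sz":0.001,"jaw":0},{"sz":0.0017,"jaw":0},{"sz":0.0017,"jaw":0},{"sz":0.0017,"jaw":0}]'
```

```text
t: 20.4
eef_pos: [482.2, -228.9, 71.8]
tcp_rot: [3.142, -0.0, 1.571]
ft_force: [-0.4, 0.6, -1.9]
opening: 0.233
grip_force: 30.0
```

Converted, 0.5 mm / 300 = 0.0017, 0.3 mm / 300 = 0.001.

```bash
python3 -m handwheel '[{"sz":0.001,"jaw":0},{"sz":0.0017,"jaw":0},{"sz":0.0017,"jaw":0},{"sz":0.0017,"jaw":0}]'
```

```text
t: 20.73
eef_pos: [482.3, -229.0, 71.5]
tcp_rot: [3.141, 0.0, 1.571]
ft_force: [-0.3, -0.3, 1.0]
opening: 0.229
grip_force: 30.0
```

Converted, 0.4 mm / 300 = 0.0013, 0.2 mm / 300 = 0.0007.

```bash
python3 -m handwheel '[{"sz":0.0007,"jaw":0},{"sz":0.0013,"jaw":0},{"sz":0.0013,"jaw":0},{"sz":0.0013,"jaw":0}]'
```

```text
t: 21.07
eef_pos: [482.3, -229.1, 71.3]
tcp_rot: [3.141, 0.0, 1.571]
ft_force: [-1.0, -0.2, 5.1]
opening: 0.234
grip_force: 30.0
```

Bottomed out at the expected height with about 5 N, so I'm releasing.

Converted, -0.3 mm / 300 = -0.001.

```bash
python3 -m handwheel '[{"sz":-0.001,"jaw":0.5},{"sz":-0.001,"jaw":0.5},{"sz":-0.001,"jaw":0.5},{"sz":-0.001,"jaw":0.5},{"sz":-0.001,"jaw":0.5}]'; python3 -m handwheel '[{"jaw":0.5},{"sz":-0.0333,"jaw":0.5},{"sz":-0.1167,"jaw":0.5},{"sz":-0.2333,"jaw":0.5},{"sz":-0.3333,"jaw":0.5}]';  python3 -m handwheel '[{"sz":-0.1333,"jaw":0.5},{"sx":-0.1333,"sz":-0.1333,"jaw":0.5},{"sx":-0.2,"sz":-0.1333,"jaw":0.5},{"sx":-0.2,"sz":-0.1333,"jaw":0.5},{"sx":-0.2,"sz":-0.1333,"jaw":0.5}]'
python3 - <<'E'
from h import *
W=cam("wrist");p,D=read_camera("wrist");cv2.imwrite("pics/w4.png",p[:,:,::-1])
i,f=W; v,u=np.mgrid[:480,:640]; A=att(i["attitude"])
P=i["origin"]+(np.stack([(u-i["cx"])/f,(v-i["cy"])/f,np.ones_like(u)],-1)@A.T)*D[...,None]
m=(D>0)&(np.hypot(P[...,0]-482,P[...,1]+229)<25)&(P[...,2]>90)&(P[...,2]<125); q=P[m]; print(m.sum(),np.median(q,0),q[:,2].std())
E
```

```text
t: 21.48
eef_pos: [482.2, -228.9, 71.1]
tcp_rot: [-3.142, -0.0, 1.571]
ft_force: [-0.2, -0.5, 0.3]
opening: 0.487
grip_force: 0.0
t: 21.9
eef_pos: [482.1, -228.9, 173.4]
tcp_rot: [-3.141, -0.0, 1.571]
ft_force: [0.3, -0.3, 0.1]
opening: 0.501
grip_force: 0.0
t: 22.32
eef_pos: [481.8, -289.4, 211.6]
tcp_rot: [3.141, -0.0, 1.569]
ft_force: [-0.0, 0.5, 0.4]
opening: 0.501
grip_force: 0.0
1146 [ 481.89736579 -228.99780373  101.5046279 ] 0.7696555801862491
```

View pics/w4.png

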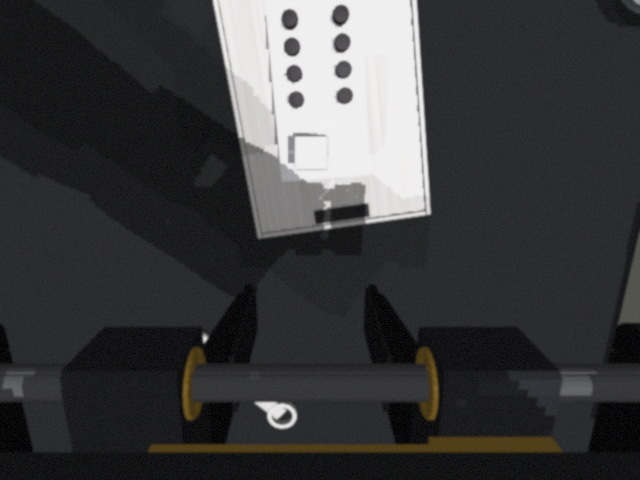

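The pin stands upright in the bore, with its head at (311,152). Its top is at 101.5 mm (102 expected when fully home), and the gripper is well clear.

```bash
python3 -c "
from cell import job_done; print(job_done())"
```

```text
the job is handed in; nothing more can be done
None
```

I touched the block on its three sides in the order asked, at about 4–7 N each for over half a second, then lowered the pin fully home in the bore, let go and handed the job in at about 22 s.

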